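# Pack out the set-back stop and hold the phone square against the jig

## Task

Stand the steel spacer upright on the jig's deck, in the gap between the opened phone and the stop block where that gap is wide enough for it (in front of the shallower stop), and let go of it. Then push the phone with the fingers, sliding it along the deck until it is flush and square against both the spacer and the other, deeper stop, with the spacer backed by its own stop. Finish while still holding the phone firmly but gently pressed there; leave the solder reel, the screw dish and the screwdriver where they are.

Things in the scene. Friction and masses are not known exactly. Their poses are not given: they have to be found in the camera images.
- jig: alignment jig fixed to the bench: aluminium base plate 8 mm high (x -65..85, y -115..115 mm) with a black deck (x -36..85, y -90..90 mm, top 28 mm above the bench). Origin at bench height; x points from the open near side to the rail at the back, y along the rail. Low end guides, 8 mm above the deck, have inner faces at y = +-82 mm.
- rail_mid (a point): middle of the foot of the rail's front face, on the deck (jig x = 50 mm, y = 0), axes as the jig. The rail is as long as the deck and 18 mm high. The two stop blocks sit on the deck against it, at y = +42 and y = -42 mm; which is on which side varies.
- stop_deep: the deeper aluminium stop block, 24 mm deep (x) x 50 mm wide (y) x 14 mm high, fixed. Origin in the middle of its rear face at deck height; axes parallel to the jig's; its front face is at x = -24 mm. The gap between it and the phone is at first far too narrow for the spacer.
- stop_shallow: the shallower, set-back aluminium stop block, 10 mm deep (x) x 50 mm wide (y) x 14 mm high, fixed. Origin in the middle of its rear face at deck height; axes parallel to the jig's; its front face is at x = -10 mm. Its gap to the phone is at first 17 to 26 mm.
- phone: opened phone lying flat and loose across the jig's deck, 148 x 71 x 7 mm, 0.13 kg. Origin at the centre of its underside; x along its length (about along the jig's y), z up. Its near long edge overhangs the deck's near edge (about 17 mm at first, 9 mm when home), so fingertips can reach a little below its underside there, over the base plate.
- phone_mid (a point): centre of the phone, 3.5 mm above its underside; axes as the phone.
- spacer: steel spacer standing upright and loose on the bench, about 0.15 kg: a foot 14 mm thick (x) x 36 mm wide (y) x 18 mm high, and above it an upright grip 14 mm thick x 24 mm wide up to 62 mm height. Origin at the centre of its underside. The 14 mm thickness equals the difference in depth of the two stops.
- spacer_mid (a point): centre of the spacer, 31 mm above its underside; x along the 14 mm thickness, y along the width, z up. The upright grip spans from 13 mm below to 31 mm above this point.
- solder_reel: bystander: teal solder reel standing on the bench, 77 x 57 x 32 mm; origin at the centre of its underside. Leave it alone.
- screw_dish: bystander: round metal screw dish, 65 mm wide, 14 mm high; origin at the centre of its underside. Leave it alone.
- screwdriver: bystander: small screwdriver lying on the bench, 172 mm long; origin at the centre of its underside. Leave it alone.

How it is judged:
By the outcome, as a careful person would: the job done as asked, in the order asked, and still so for the second after the job is handed in, while the arm keeps its last pose, push and grip.
It also fails if it takes over 48 s, if anything falls off the work surface, if the arm or the gripper's body presses on something with over 40 N, if the wrist force passes 120 N, or if a joint passes its speed limit or range.

## Robot

A 6-joint arm with a two-finger parallel gripper is mounted at the origin on a cart in front of the work surface, level with it; the furniture and walls round the work are solid. World frame = base frame: x ahead of the robot, y to its left, z up, the work surface at z = 0. Lengths are in mm, angles in rad, forces in N, time in s.
With the tool pointing down it reaches from about 350 to 975 mm from the base axis. Payload 7.1 kg.
Tool frame: the origin (TCP) lies on the front face of the gripper's body, between the roots of the fingers; the fingertips stand 80 mm ahead of it and the grasp point (between the pads) lies 61 mm ahead of it (env.tips_ahead is the distance from the TCP to the fingertips, in mm); z points along the fingers, y is the direction in which the jaws open and shut (so a half turn about z gives the same grasp; the last joint's range is limited). The gripper opens to 88 mm and grips with 3 to 60 N. Pads are 20 mm wide; open, the fingers measure 115 mm over their backs; the gripper's body (75 mm by 178 mm) begins 61 mm behind the grasp point.
Start: joints at [1.281, 0.423, 1.63, -0, 1.089, -0.019], TCP at [167.158, 602.216, 302.675] pointing down, gripper open.
Joint ranges: [-3, 3], [-0.9, 2.11], [0.09, 2.58], [-1.31, 4.45], [0.11, 2.69], [-2.54, 2.54]. Speed limits (rad/s): [2.39, 2.39, 3.01, 3.14, 3.14, 3.14].

## Interface

Orientations are given as a unit quaternion [x, y, z, w].
In Python, from station import env, set_gripper, viewer, workorder gives the robot as it stands. Calls block until the motion is done:
- env.reach(position, orientation): joint-space move of the TCP to a pose.
- env.move_l(position, rot=None, rate=150, f_stop=None): straight line of the TCP; rot=None keeps the orientation; rate is the mean speed in mm/s. With f_stop (N) it stops when the force on the tool has changed by that much, and returns True; else False.
- env.move_joints(angles): joint-space move.
- set_gripper(opening): finger opening in mm; the grip force is fixed at half the most; returns when the fingers have stopped.
- env.hold(seconds).
- env.ik(position, orientation): joint angles nearest the present ones, or None.
- env.read_state(): the state.
- viewer.camera(name): name is "scene" or "top" or "wrist"; returns the picture (384x512x3 uint8, blue, green, red); there is no depth.
- viewer.camera_params(name): a dict with "fx", "fy", "cx", "cy" (pixels), "pose" (4x4, takes a point from camera to world coordinates); the wrist camera has in their place "tool_from_camera" (4x4, takes a point from camera to tool coordinates, whose origin is the TCP and whose axes are the flange's). Camera axes: x right, y up, looking along -z (the intrinsics and any distortion apply to the point x, -y, -z); pixel columns grow to the right and rows downward; lengths in mm; the calibration is good to about 2 mm. A picture is of the moment at which its call begins: read the wrist's pose just before it. camera_params takes no time and is no camera call.
A pose or a line that the arm cannot do raises env.IKError and nothing moves.
- workorder.sign_off(): hands the job in, once; it reports no verdict.
The state is a dict: "time_s": time; "qpos": joint angles; "dq": joint speeds; "tau": joint torques, N m; "tool_pos": TCP position; "orientation": TCP orientation; "force": force on the tool from outside, world axes, zero at the start; "wrist_torque": the same for the moment, N m; "width": finger opening in mm.
Only numpy, scipy, OpenCV 4.12 (cv2) and the standard library are available. Lean on these libraries where they do the work, as an engineer would, in place of code of your own. Each camera call takes 0.05 s, during which the arm holds its last target.

## Working session

There is one attempt and no reset: what is moved stays moved. The work goes in short steps, each a Python script; the robot and the scene stay as the last script left them, time stands still between calls to the robot, and variables do not carry over. Pictures are saved under pics/ and viewed, and the job is handed in when it is done.

```bash
ls; mkdir -p pics
python3 - <<'E'
from station import env, set_gripper, viewer, workorder
import cv2
s=env.read_state();print(s)
for n in("scene","top","wrist"):
    cv2.imwrite(f"pics/{n}0.png",viewer.camera(n));print(n,viewer.camera_params(n))
E
```

```text
pics
{'time_s': 0.0, 'qpos': array([ 1.28102479e+00,  4.23834859e-01,  1.63066355e+00,  8.80011067e-07,
        1.08861934e+00, -1.90116596e-02]), 'dq': array([-5.30900223e-04, -3.56393169e-05,  2.06669616e-04,  2.23681479e-03,
       -5.75387034e-04,  1.29314076e-03]), 'tau': array([ 1.92716194e-03, -5.44618142e+01, -2.73647600e+01,  6.44974876e-02,
        2.27526360e-02, -1.34211159e-04]), 'tool_pos': array([167.02482914, 601.82557299, 301.91573871]), 'orientation': array([ 1.34966948e-01,  9.90849808e-01, -7.53418159e-04, -1.17648951e-04]), 'force': array([-0.52700809,  0.03191194, -1.13004221]), 'wrist_torque': array([ 0.02411657, -0.00859239,  0.02005329]), 'width': 87.81686605530656}
scene {'fx': 418.9179309959148, 'fy': 418.9179309959148, 'cx': 253.8018529260232, 'cy': 189.56283394703104, 'pose': array([[ 6.98071329e-01,  4.97251878e-01, -5.15205774e-01,
        -1.00043318e+02],
       [-7.15943342e-01,  4.73645129e-01, -5.12918535e-01,
        -7.56082071e+02],
       [-1.10249994e-02,  7.26911867e-01,  6.86642256e-01,
         9.36066431e+02],
       [ 0.00000000e+00,  0.0
[... 287 characters left out ...]
4807256e-02, -1.19231672e-02,
        -1.21770892e+02],
       [ 3.23004572e-03,  2.00089782e-01,  9.79772242e-01,
         1.20110377e+03],
       [ 0.00000000e+00,  0.00000000e+00,  0.00000000e+00,
         1.00000000e+00]])}
wrist {'fx': 269.60795271637494, 'fy': 269.60795271637494, 'cx': 252.54619092980667, 'cy': 190.44780230454657, 'tool_from_camera': array([[-5.92997905e-04,  9.59679977e-01,  2.81094271e-01,
         7.67221898e+01],
       [ 9.99999551e-01,  7.77018381e-04, -5.43203329e-04,
        -6.12252145e-01],
       [-7.39716774e-04,  2.81093823e-01, -9.59680007e-01,
        -8.30174077e+01],
       [ 0.00000000e+00,  0.00000000e+00,  0.00000000e+00,
         1.00000000e+00]])}
```

View pics/scene0.png

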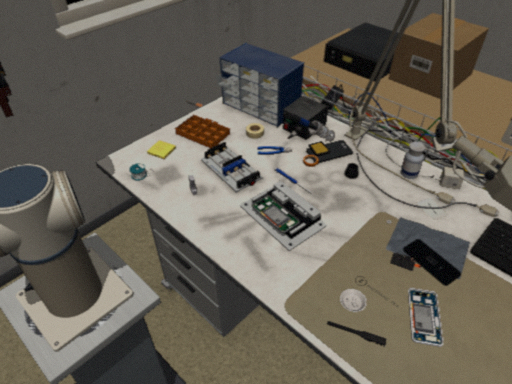

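View pics/top0.png

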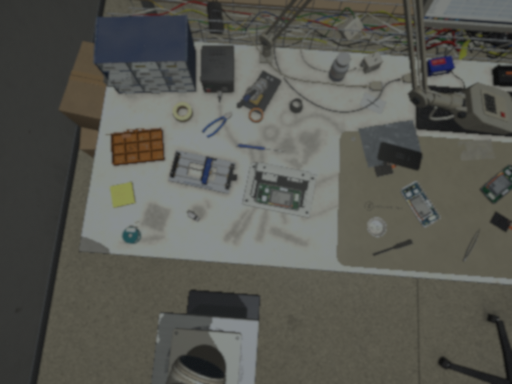

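View pics/wrist0.png

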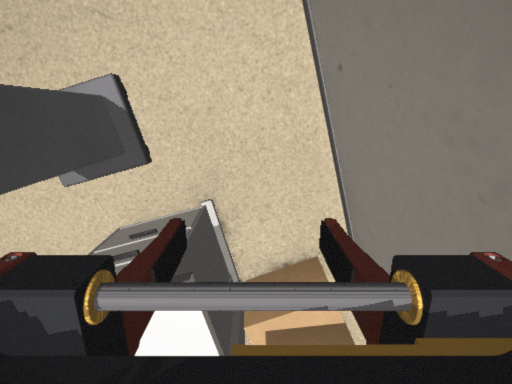

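Run:
```python
import cv2
a=cv2.imread("pics/top0.png")[140:260,110:330];cv2.imwrite("pics/topc.png",cv2.resize(a,None,fx=3.6,fy=3.6,interpolation=cv2.INTER_CUBIC))
a=cv2.imread("pics/scene0.png")[110:260,110:335];cv2.imwrite("pics/scenec.png",cv2.resize(a,None,fx=3.5,fy=3.5,interpolation=cv2.INTER_CUBIC))
```

```text
(no output)
```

View pics/topc.png

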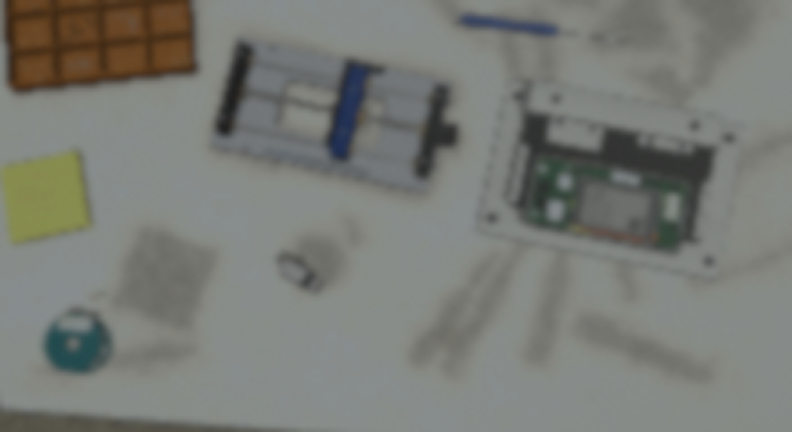

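View pics/scenec.png

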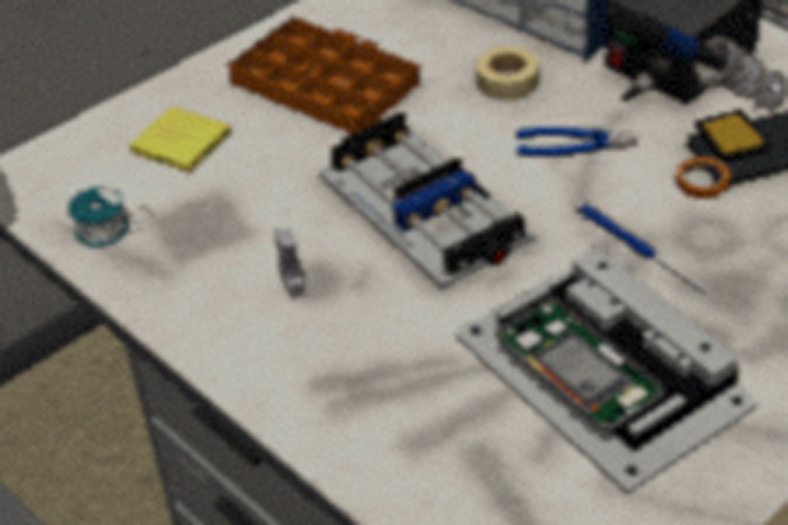

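```bash
cat > h.py <<'E'
import numpy as np,cv2
from scipy.spatial.transform import Rotation as R
from station import env,set_gripper,viewer,workorder
def cast(name,uv,z,T=None):
    p=viewer.camera_params(name)
    if T is None:T=p["pose"]
    uv=np.atleast_2d(np.array(uv,float))
    d=np.c_[(uv[:,0]-p["cx"])/p["fx"],-(uv[:,1]-p["cy"])/p["fy"],-np.ones(len(uv))]@T[:3,:3].T
    o=T[:3,3];return o+d*((z-o[2])/d[:,2])[:,None]
def wristT():
    s=env.read_state();T=np.eye(4);T[:3,:3]=R.from_quat(s["orientation"]).as_matrix();T[:3,3]=s["tool_pos"]
    return T@viewer.camera_params("wrist")["tool_from_camera"]
def down(yaw): # tool z down; tool y axis along (−sin?) : jaw direction angle yaw in world
    y=np.array([np.cos(yaw),np.sin(yaw),0]);z=np.array([0,0,-1.]);x=np.cross(y,z)
    return R.from_matrix(np.c_[x,y,z]).as_quat()
E
python3 - <<'E'
from h import *
c=lambda x,y:(110+x/3.6,140+y/3.6)
np.set_printoptions(precision=1,suppress=True)
print(cast("top",[c(75,342)],30),"reel")
print(cast("top",[c(285,265),c(310,275)],62),"spacer")
print("base",cast("top",[c(512,80),c(742,120),c(720,278),c(477,232)],8))
print(cast("top",[c(305,285)],10))
print(R.from_quat(env.read_state()["orientation"]).as_matrix())
E
```

```text
[[385.8 273.   30. ]] reel
[[465.9  86.   62. ]
 [458.7  62.9  62. ]] spacer
base [[ 666.1 -101.4    8. ]
 [ 643.4 -323.     8. ]
 [ 490.7 -308.5    8. ]
 [ 516.7  -79.8    8. ]]
[[454.8  75.   10. ]]
[[-1.   0.3 -0. ]
 [ 0.3  1.  -0. ]
 [ 0.  -0.  -1. ]]
```

Run:
```python
from h import *
np.set_printoptions(precision=4,suppress=True)
env.reach([510,-200,170],down(np.pi/2-0.1))
s=env.read_state();print(s["time_s"],s["tool_pos"],s["orientation"],s["qpos"]);T=wristT();np.save("T1.npy",T)
cv2.imwrite("pics/w1.png",viewer.camera("wrist"))
env.reach([400,75,190],down(np.pi/2))
s=env.read_state();print(s["time_s"],s["tool_pos"],s["orientation"],s["qpos"]);T=wristT();np.save("T2.npy",T)
cv2.imwrite("pics/w2.png",viewer.camera("wrist"))
```

```text
3.2417 [ 510.307  -199.4642  170.0922] [ 0.0495  0.9988 -0.      0.0001] [-0.3944  0.5031  1.8826  0.0001  0.7557 -1.8661]
4.4333 [400.8704  74.7563 190.1695] [0.0001 1.     0.     0.0005] [ 0.1552  0.3057  2.1717 -0.0002  0.6631 -1.4152]
```

View pics/w1.png

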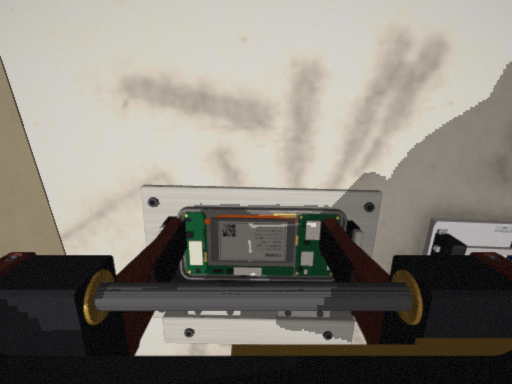

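View pics/w2.png

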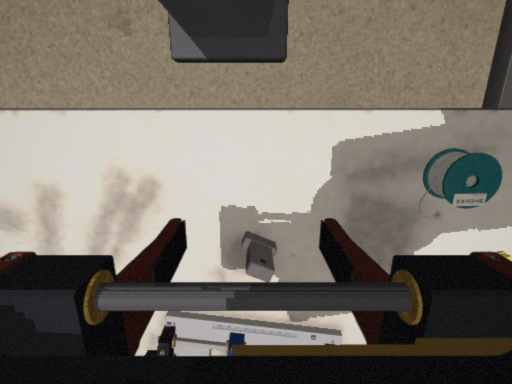

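Run:
```python
from h import *
np.set_printoptions(precision=4,suppress=True)
env.reach([510,75,190],down(np.pi/2))
s=env.read_state();print(s["time_s"],s["tool_pos"],s["orientation"],s["qpos"]);T=wristT();np.save("T3.npy",T)
cv2.imwrite("pics/w3.png",viewer.camera("wrist"))
env.reach([655,-215,170],down(np.pi/2-0.1))
s=env.read_state();print(s["time_s"],s["tool_pos"],s["orientation"],s["qpos"]);T=wristT();np.save("T4.npy",T)
cv2.imwrite("pics/w4.png",viewer.camera("wrist"))
for n in "34":
    a=cv2.imread(f"pics/w{n}.png")[60:290,120:400];cv2.imwrite(f"pics/w{n}c.png",cv2.resize(a,None,fx=2.6,fy=2.6,interpolation=cv2.INTER_CUBIC))
```

```text
5.0 [510.4226  74.0428 189.3753] [ 0.0009  1.     -0.0001 -0.0006] [ 0.121   0.4344  1.9447  0.      0.7636 -1.448 ]
6.2833 [ 654.5922 -213.5931  170.0061] [ 0.0494  0.9988  0.0003 -0.0004] [-0.3328  0.6685  1.5508  0.0004  0.9232 -1.8049]
```

View pics/w3c.png

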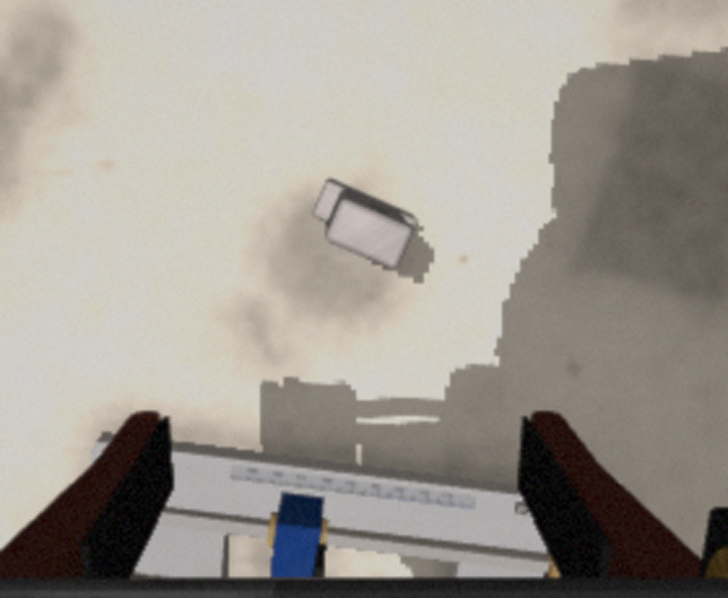

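View pics/w4c.png

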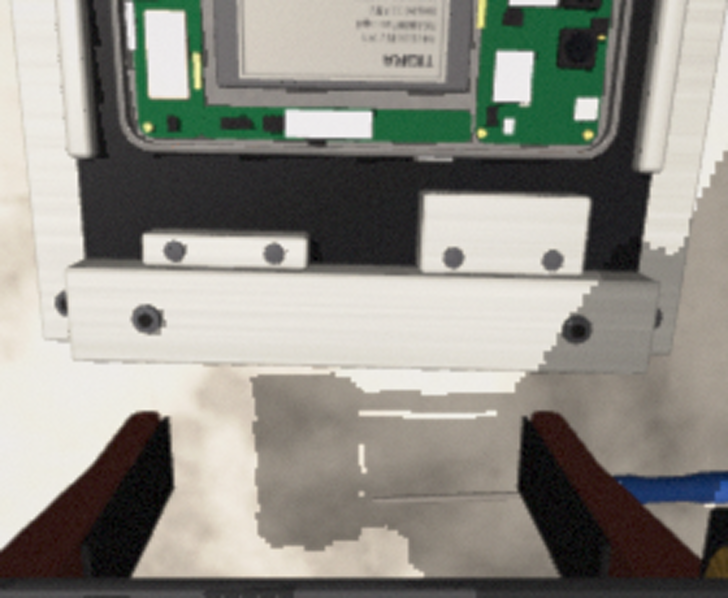

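Run:
```python
from h import *
np.set_printoptions(precision=1,suppress=True)
c=lambda L:np.array(L)/2.6+[120,60]
T4=np.load("T4.npy");T3=np.load("T3.npy")
d=cast("wrist",c([(142,234),(308,234),(420,194),(590,197)]),42,T4);print("stops",d)
r=cast("wrist",c([(68,264),(658,281)]),46,T4);print("rail",r,np.linalg.norm(r[1]-r[0]),"yaw",np.arctan2(-(r[1]-r[0])[0],(r[1]-r[0])[1]))
p=cast("wrist",c([(170,157),(580,159)]),35,T4);print("phone",p,np.arctan2(-(p[1]-p[0])[0],(p[1]-p[0])[1]))
g=cv2.cvtColor(cv2.imread("pics/w3c.png"),cv2.COLOR_BGR2HSV)
s=cast("wrist",c([(338,189),(415,222),(400,268),(325,236)]),62,T3);print("spacer",s,s.mean(0),np.linalg.norm(np.diff(s,axis=0),axis=1))
y=np.deg2rad(0)
a=cv2.imread("pics/w4.png")[100:170,160:370];cv2.imwrite("pics/w4d.png",cv2.resize(a,None,fx=3.8,fy=3.8,interpolation=cv2.INTER_CUBIC))
a=cv2.imread("pics/w3.png")[120:180,230:300];cv2.imwrite("pics/w3d.png",cv2.resize(a,None,fx=8,fy=8,interpolation=cv2.INTER_CUBIC))
```

```text
stops [[ 600.7 -269.9   42. ]
 [ 605.7 -220.3   42. ]
 [ 597.2 -185.9   42. ]
 [ 603.1 -135.9   42. ]]
rail [[ 606.9 -292.3   46. ]
 [ 629.6 -116.9   46. ]] 176.80457299715232 yaw -0.1289118193785118
phone [[ 579.5 -259.4   35. ]
 [ 592.3 -136.5   35. ]] -0.10426268933752891
spacer [[449.   71.6  62. ]
 [458.7  94.6  62. ]
 [472.6  90.4  62. ]
 [462.8  67.7  62. ]] [460.8  81.1  62. ] [24.9 14.5 24.7]
```

View pics/w4d.png

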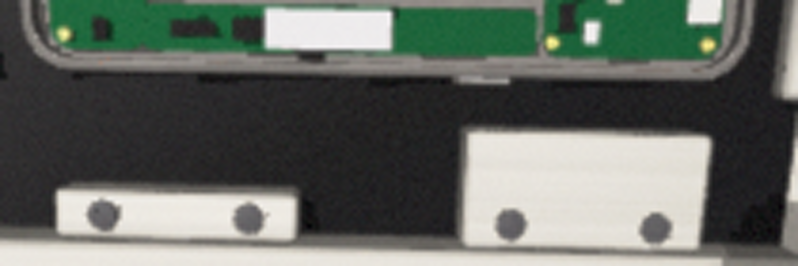

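View pics/w3d.png

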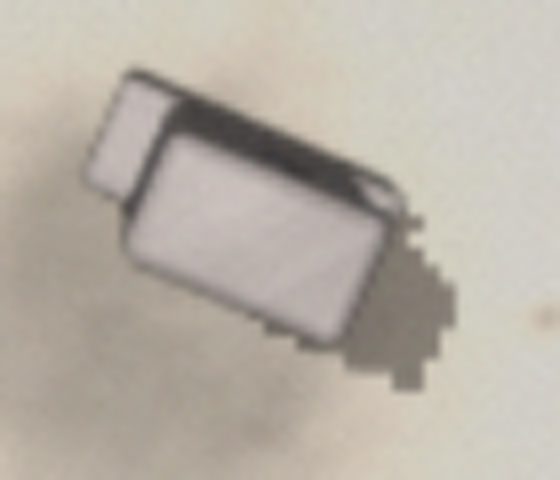

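Run:
```python
from h import *
np.set_printoptions(precision=3,suppress=True)
d=lambda L:np.array(L)/3.8+[160,100]-0.37
T4=np.load("T4.npy");T3=np.load("T3.npy")
# stop tops front corners (z42), rail-top front edge points z46
S=cast("wrist",d([(56,187),(298,192),(463,128),(711,135)]),42,T4)[:,:2]
J=np.array([(40,-67),(40,-17),(26,17),(26,67)],float)
Sc=S-S.mean(0);Jc=J-J.mean(0)
th=np.arctan2((Jc[:,0]*Sc[:,1]-Jc[:,1]*Sc[:,0]).sum(),(Jc*Sc).sum())
Rm=np.array([[np.cos(th),-np.sin(th)],[np.sin(th),np.cos(th)]])
t=S.mean(0)-Rm@J.mean(0)
print(th,t);print((S-t)@Rm-J)
ed=cast("wrist",d([(60,66),(200,70),(400,75),(690,78)]),35,T4)[:,:2]
print("phone far edge jig",(ed-t)@Rm)
c=lambda L:np.array(L)/2.6+[120,60]-.4
print("rail",(cast("wrist",c([(68,264),(658,281)]),46,T4)[:,:2]-t)@Rm)
# base from w1 (z=8)
e=cast("wrist",[(142,186),(381,191)],8,np.load("T1.npy"))[:,:2];print("base near",(e-t)@Rm)
e=cast("wrist",[(185,210),(345,210)],35,np.load("T1.npy"))[:,:2];print("phone near",(e-t)@Rm)
w=lambda L:np.array(L)/8+[230,120]-0.44
s=cast("wrist",w([(175,130),(392,214),(335,345),(125,245)]),62,T3);print(s[:,:2],s.mean(0),np.linalg.norm(np.diff(s,axis=0),axis=1))
v=s[1]-s[0]+s[2]-s[3];print("spacer yaw",np.arctan2(-v[0],v[1]))
np.save("jig.npy",[t[0],t[1],th])
```

```text
-0.1250834846352055 [ 568.365 -198.998]
[[ 0.033  0.559]
 [-0.205  0.238]
 [ 0.031 -0.554]
 [ 0.14  -0.244]]
phone far edge jig [[ 16.174 -66.231]
 [ 16.234 -37.509]
 [ 16.177   3.638]
 [ 15.247  63.426]]
rail [[ 49.561 -87.999]
 [ 50.235  88.726]]
base near [[ -64.24  -112.642]
 [ -65.024  113.409]]
phone near [[-51.407 -66.291]
 [-54.874  71.484]]
[[451.349  72.735]
 [459.417  93.761]
 [472.258  88.451]
 [462.355  67.825]] [461.345  80.693  62.   ] [22.52  13.895 22.88 ]
spacer yaw -0.40732863051758983
```

Run:
```python
from h import *
np.set_printoptions(precision=3,suppress=True)
q=down(-0.407)
env.reach([461.3,80.7,170],q)
s=env.read_state();print(s["time_s"],s["tool_pos"],s["qpos"],s["force"])
env.move_l([461.3,80.7,108],rate=100,f_stop=8)
s=env.read_state();print(s["time_s"],s["tool_pos"],s["force"])
cv2.imwrite("pics/w5.png",viewer.camera("wrist"))
set_gripper(0)
s=env.read_state();print(s["time_s"],s["tool_pos"],s["force"],s["width"])
cv2.imwrite("pics/w6.png",viewer.camera("wrist"))
```

```text
8.3583 [461.621  80.732 170.134] [ 0.148  0.415  2.054 -0.     0.671  0.554] [-0.084  0.232  0.459]
9.125 [461.513  80.665 108.143] [0.888 0.343 0.706]
10.3 [461.272  80.698 107.946] [ 0.317 -0.262 -1.418] 13.536361632440167
```

View pics/w6.png

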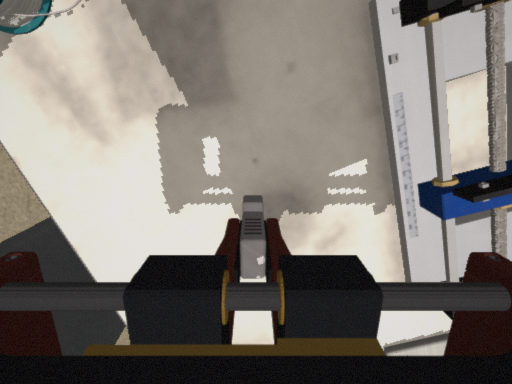

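Run:
```python
from h import *
np.set_printoptions(precision=3,suppress=True)
t0,t1,th=np.load("jig.npy")
J=lambda x,y:np.array([t0+np.cos(th)*x-np.sin(th)*y,t1+np.sin(th)*x+np.cos(th)*y])
env.move_l([461.3,80.7,200],rate=200)
p=J(29,-42);q=down(th)
env.reach([*p,200],q)
env.move_l([*p,160],rate=100)
s=env.read_state();print(s["time_s"],s["tool_pos"],p,s["force"],s["width"]);np.save("T7.npy",wristT())
cv2.imwrite("pics/w7.png",viewer.camera("wrist"))
a=viewer.camera("scene")[150:260,210:345];cv2.imwrite("pics/s7.png",cv2.resize(a,None,fx=5,fy=5,interpolation=cv2.INTER_CUBIC))
```

```text
12.825 [ 591.914 -243.928  159.703] [ 591.898 -244.288] [-1.042 -0.058 -1.794] 13.433058126726587
```

View pics/w7.png

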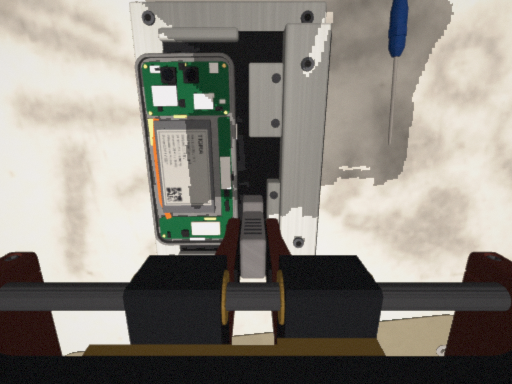

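View pics/s7.png

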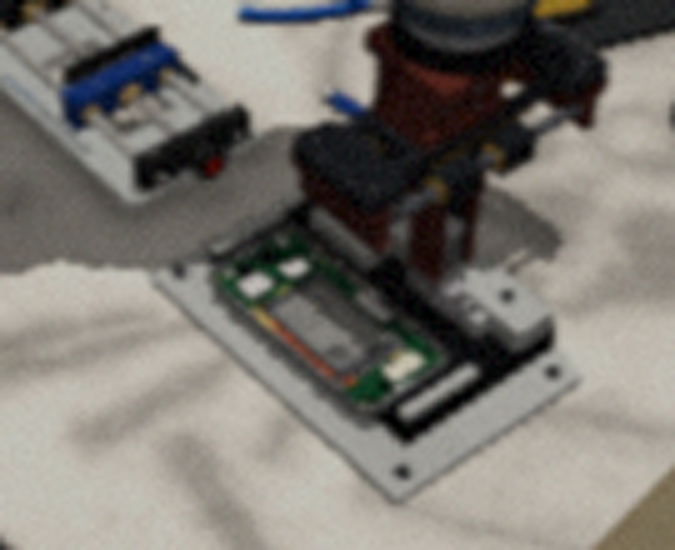

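Run:
```python
from h import *
np.set_printoptions(precision=3,suppress=True)
t0,t1,th=np.load("jig.npy")
J=lambda x,y:np.array([t0+np.cos(th)*x-np.sin(th)*y,t1+np.sin(th)*x+np.cos(th)*y])
inv=lambda p:np.array([[np.cos(th),np.sin(th)],[-np.sin(th),np.cos(th)]])@(np.array(p[:2])-[t0,t1])
def st(m):
    s=env.read_state();print(m,round(s["time_s"],2),inv(s["tool_pos"]),s["tool_pos"][2],s["force"],s["width"])
print(env.move_l([*J(29,-42),140],rate=50,f_stop=6));st("low")
print(env.move_l([*J(37,-42),140],rate=12,f_stop=5));st("touch")
s=env.read_state();x,y=inv(s["tool_pos"])
env.move_l([*J(x-0.7,y),140],rate=20);st("back")
print(env.move_l([*J(x-0.7,y),133.5],rate=12,f_stop=6));st("down")
cv2.imwrite("pics/w8.png",viewer.camera("wrist"))
```

```text
False
low 13.47 [ 28.843 -41.986] 139.58880523202478 [-0.606 -0.102 -1.43 ] 13.86108700786874
True
touch 13.93 [ 32.705 -41.857] 139.50820410234448 [-0.293 -0.923 -1.482] 13.761617138391781
back 14.18 [ 31.937 -41.835] 139.9298730715694 [ 0.262 -0.011 -1.905] 13.834772823152552
True
down 14.58 [ 32.057 -41.868] 135.95755734672315 [-0.839  0.87   4.365] 14.13786774366738
```

View pics/w8.png

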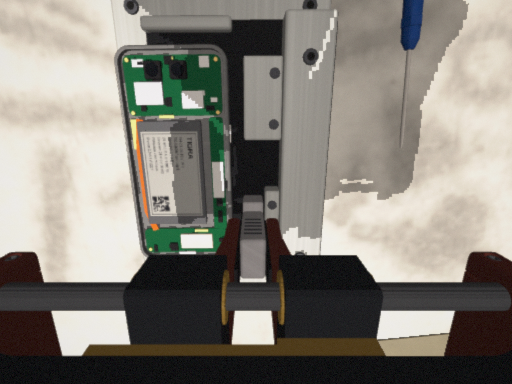

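Run:
```python
from h import *
np.set_printoptions(precision=3,suppress=True)
t0,t1,th=np.load("jig.npy")
J=lambda x,y:np.array([t0+np.cos(th)*x-np.sin(th)*y,t1+np.sin(th)*x+np.cos(th)*y])
set_gripper(50)
p=env.read_state()["tool_pos"]
env.move_l([p[0],p[1],190],rate=120)
# back off toward robot, turn fingers along jig y
q=down(np.pi/2+th)
env.reach([*J(40,0),215],q)
s=env.read_state();print(s["time_s"],s["tool_pos"],s["qpos"],s["force"]);np.save("T9.npy",wristT())
cv2.imwrite("pics/w9.png",viewer.camera("wrist"))
```

```text
17.325 [ 607.818 -203.961  214.425] [-0.342  0.551  1.649 -0.     0.942 -1.787] [ 0.088  0.512 -0.766]
```

View pics/w9.png

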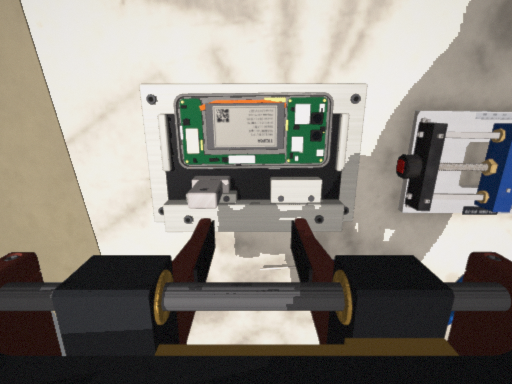

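Run:
```python
from h import *
np.set_printoptions(precision=3,suppress=True)
t0,t1,th=np.load("jig.npy")
Rm=np.array([[np.cos(th),-np.sin(th)],[np.sin(th),np.cos(th)]])
J=lambda x,y:np.array([t0,t1])+Rm@[x,y]
T=np.load("T9.npy")
print((cast("wrist",[(185,93.5),(325,94.5)],35,T)[:,:2]-[t0,t1])@Rm)
print((cast("wrist",[(190,167),(320,167.5)],35,T)[:,:2]-[t0,t1])@Rm)
print("phone ends",(cast("wrist",[(175,130),(333,130)],35,T)[:,:2]-[t0,t1])@Rm)
q=down(np.pi/2+th)
env.reach([*J(-82,0),170],q)
set_gripper(8)
env.move_l([*J(-82,0),98],rate=120,f_stop=8)
s=env.read_state();print(s["time_s"],(s["tool_pos"][:2]-[t0,t1])@Rm,s["tool_pos"][2],s["qpos"],s["force"],s["width"])
cv2.imwrite("pics/w10.png",viewer.camera("wrist"))
a=viewer.camera("scene")[150:260,210:345];cv2.imwrite("pics/s10.png",cv2.resize(a,None,fx=5,fy=5,interpolation=cv2.INTER_CUBIC))
```

```text
[[-53.126 -62.324]
 [-52.057  66.257]]
[[ 15.408 -62.303]
 [ 16.142  66.333]]
phone ends [[-20.392 -74.193]
 [-20.139  76.228]]
19.5167 [-81.731  -0.076] 98.25589774149311 [-0.393  0.605  1.954 -0.     0.582 -1.838] [-0.642  0.214 -0.343] 8.212405480236365
```

View pics/w10.png

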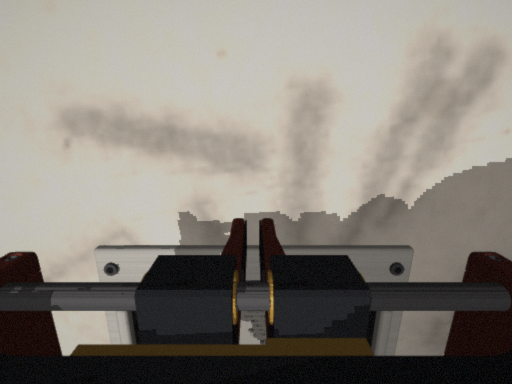

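View pics/s10.png

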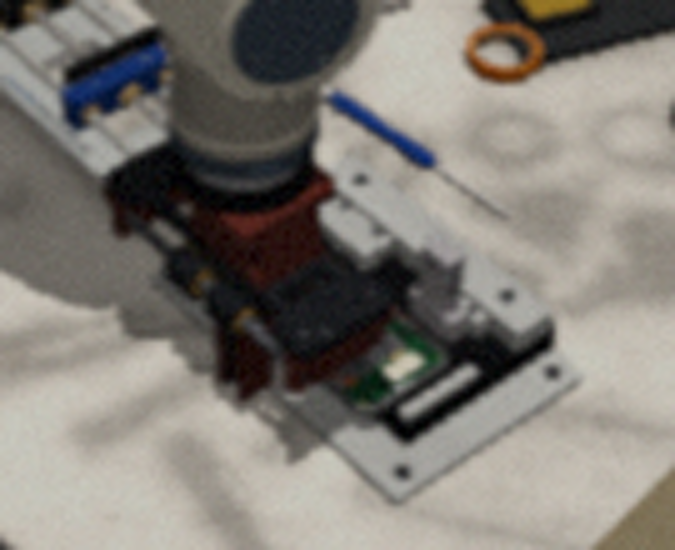

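Run:
```python
from h import *
np.set_printoptions(precision=3,suppress=True)
t0,t1,th=np.load("jig.npy")
Rm=np.array([[np.cos(th),-np.sin(th)],[np.sin(th),np.cos(th)]])
J=lambda x,y:np.array([t0,t1])+Rm@[x,y]
def st(m):
    s=env.read_state();print(m,round(s["time_s"],2),(s["tool_pos"][:2]-[t0,t1])@Rm,s["tool_pos"][2],"f",s["force"][:2]@Rm,s["force"][2],s["wrist_torque"])
print(env.move_l([*J(-50,0),98],rate=15,f_stop=8));st("push")
env.hold(0.4);st("held")
cv2.imwrite("pics/w11.png",viewer.camera("wrist"))
a=viewer.camera("scene")[150:260,210:345];cv2.imwrite("pics/s11.png",cv2.resize(a,None,fx=5,fy=5,interpolation=cv2.INTER_CUBIC))
a=viewer.camera("top")[155:225,235:325];cv2.imwrite("pics/t11.png",cv2.resize(a,None,fx=8,fy=8,interpolation=cv2.INTER_CUBIC))
st("")
```

```text
True
push 21.22 [-56.02    0.127] 97.54172652806479 f [-0.011 -0.568] 0.4243984053335978 [-0.026 -0.022 -0.055]
held 21.62 [-56.628   0.21 ] 97.19758981370666 f [ 0.375 -0.024] 0.7883979267677385 [ 0.087 -0.03   0.002]
 21.77 [-56.63    0.215] 97.2271043392165 f [-0.38 -0.08] -0.44664999692720414 [ 0.015 -0.019  0.056]
```

View pics/s11.png

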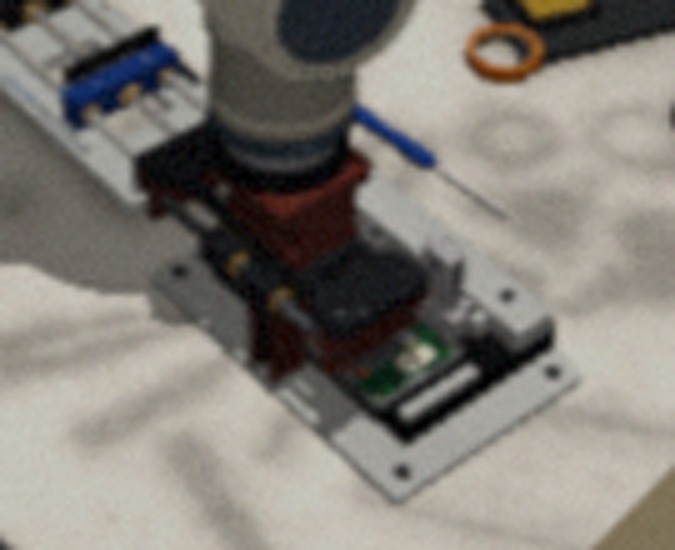

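View pics/t11.png

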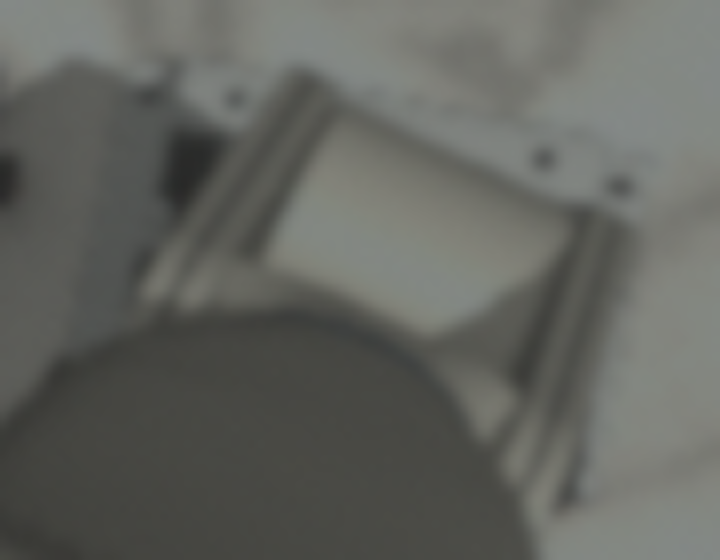

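Run:
```python
from h import *
np.set_printoptions(precision=3,suppress=True)
t0,t1,th=np.load("jig.npy")
Rm=np.array([[np.cos(th),-np.sin(th)],[np.sin(th),np.cos(th)]])
J=lambda x,y:np.array([t0,t1])+Rm@[x,y]
def st(m):
    s=env.read_state();f=s["force"][:2]@Rm;print(m,round(s["time_s"],2),(s["tool_pos"][:2]-[t0,t1])@Rm,s["tool_pos"][2],"f",f,s["force"][2],s["wrist_torque"]);return f[0]
for i in range(10):
    x=-56.4+0.4*i
    env.move_l([*J(x,0),97.5],rate=4);env.hold(.15);f=st(round(x,1))
    if f<-9:break
```

```text
-56.4 22.17 [-56.402   0.006] 97.5239993536677 f [-0.368 -0.881] 0.0735797547842479 [ 0.     0.007 -0.057]
-56.0 22.57 [-56.019   0.01 ] 97.47444912161733 f [0.581 0.464] 0.49740201061206574 [-0.035 -0.006 -0.01 ]
-55.6 22.97 [-55.656   0.017] 97.4859239855706 f [-0.756  0.398] -0.24133344601006235 [-0.021  0.054 -0.034]
-55.2 23.37 [-55.605   0.034] 97.42175505006165 f [-3.428 -0.961] 2.261443060534651 [-0.037  0.468 -0.007]
-54.8 23.77 [-55.516   0.038] 97.39996008206316 f [-4.535 -1.454] 4.106674501499693 [-0.067  0.789 -0.012]
-54.4 24.17 [-55.461   0.041] 97.3703838001449 f [-6.685 -1.363] 4.170571518195119 [-0.055  1.005 -0.004]
-54.0 24.57 [-55.39    0.076] 97.31365127127309 f [-7.874 -2.233] 5.623708085573157 [-0.107  1.113 -0.05 ]
-53.6 24.97 [-55.283   0.084] 97.30354350719122 f [-8.892 -1.461] 6.553794158155811 [-0.12   1.365 -0.022]
-53.2 25.37 [-55.224   0.113] 97.2562189960271 f [-9.858 -2.112] 7.136806381987528 [-0.133  1.499 -0.019]
```

Run:
```python
from h import *
np.set_printoptions(precision=3,suppress=True)
t0,t1,th=np.load("jig.npy")
Rm=np.array([[np.cos(th),-np.sin(th)],[np.sin(th),np.cos(th)]])
J=lambda x,y:np.array([t0,t1])+Rm@[x,y]
def st(m):
    s=env.read_state();f=s["force"][:2]@Rm;print(m,round(s["time_s"],2),(s["tool_pos"][:2]-[t0,t1])@Rm,s["tool_pos"][2],"f",f,s["force"][2],s["wrist_torque"]);return s["force"][2]
for i in range(8):
    z=97.5+0.3*(i+1)
    env.move_l([*J(-53.2,-0.1),z],rate=4);env.hold(.12);f=st(round(z,1))
    if f<2.2:break
cv2.imwrite("pics/w12.png",viewer.camera("wrist"))
a=viewer.camera("scene")[150:260,210:345];cv2.imwrite("pics/s12.png",cv2.resize(a,None,fx=5,fy=5,interpolation=cv2.INTER_CUBIC))
```

```text
97.8 25.73 [-55.172   0.039] 97.3065824038813 f [-8.541 -1.109] 4.182977494382484 [-0.157  1.391 -0.042]
98.1 26.1 [-55.206   0.031] 97.30499171712114 f [-7.738 -2.413] 1.3221967556102374 [-0.204  1.237 -0.021]
```

View pics/s12.png

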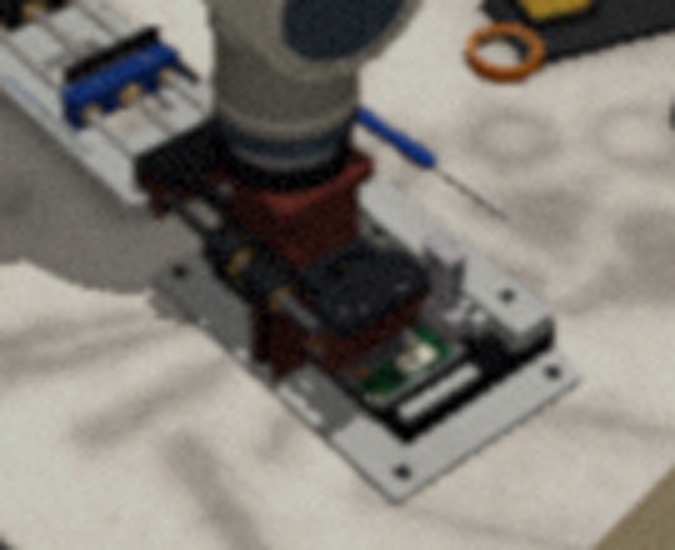

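Run:
```python
from h import *
np.set_printoptions(precision=3,suppress=True)
t0,t1,th=np.load("jig.npy")
Rm=np.array([[np.cos(th),-np.sin(th)],[np.sin(th),np.cos(th)]])
J=lambda x,y:np.array([t0,t1])+Rm@[x,y]
env.move_l([*J(-68,0),98],rate=80)
env.move_l([*J(-68,0),200],rate=250)
env.move_l([*J(62,0),200],rate=250)
s=env.read_state();print(s["time_s"]);np.save("T13.npy",wristT())
im=viewer.camera("wrist");cv2.imwrite("pics/w13.png",im)
cv2.imwrite("pics/w13c.png",cv2.resize(im[40:220,120:390],None,fx=2.9,fy=2.9,interpolation=cv2.INTER_CUBIC))
```

```text
27.7583
```

View pics/w13c.png

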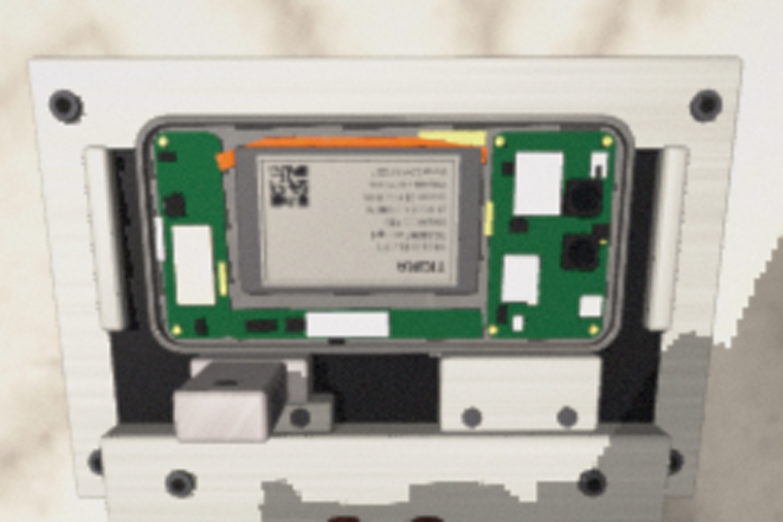

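Run:
```python
from h import *
im=cv2.imread("pics/w13.png")
cv2.imwrite("pics/w13d.png",cv2.resize(im[145:192,155:345],None,fx=4.2,fy=8.4,interpolation=cv2.INTER_CUBIC))
```

```text
(no output)
```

View pics/w13d.png

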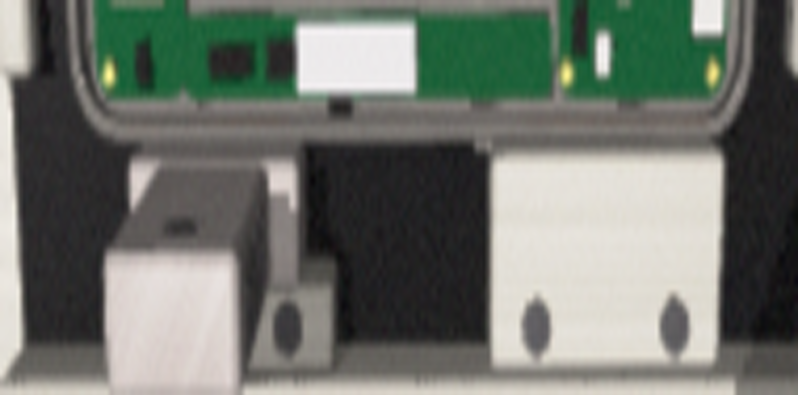

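Run:
```python
from h import *
np.set_printoptions(precision=3,suppress=True)
t0,t1,th=np.load("jig.npy")
Rm=np.array([[np.cos(th),-np.sin(th)],[np.sin(th),np.cos(th)]])
J=lambda x,y:np.array([t0,t1])+Rm@[x,y]
def st(m):
    s=env.read_state();f=s["force"][:2]@Rm;print(m,round(s["time_s"],2),(s["tool_pos"][:2]-[t0,t1])@Rm,s["tool_pos"][2],"f",f,s["force"][2],s["wrist_torque"]);return s["force"][2]
env.move_l([*J(-68,0),200],rate=250)
env.move_l([*J(-68,0),97.5],rate=150)
env.move_l([*J(-57.5,0),97.5],rate=30);st("pre")
z=97.5
env.move_l([*J(-55.6,0),z],rate=5);env.hold(.1);st("")
for x in(-55.0,-54.4,-53.8,-53.2):
    z+=0.22
    env.move_l([*J(x,-.1),z],rate=4);env.hold(.12);st((x,z))
```

```text
pre 29.81 [-57.3  -0. ] 97.70905513311224 f [-0.524 -0.964] -1.4937244562489937 [0.056 0.043 0.032]
 30.44 [-55.635  -0.005] 97.47049369310616 f [ 1.403 -0.278] -0.15143704346562625 [-0.017 -0.004  0.034]
(-55.0, 97.72) 30.87 [-55.491  -0.014] 97.51244428853347 f [-2.754 -0.348] -0.5529152589357027 [ 0.02   0.457 -0.048]
(-54.4, 97.94) 31.29 [-55.343   0.003] 97.5918158737394 f [-5.332 -1.362] -1.2154352483405904 [-0.068  0.847  0.016]
(-53.8, 98.16) 31.72 [-55.263  -0.016] 97.6640718341572 f [-6.268 -1.213] -0.9839594741006525 [-0.13   1.064 -0.015]
(-53.2, 98.38) 32.14 [-55.17   -0.006] 97.7085643196167 f [-8.182 -2.862] -0.8923518871582368 [-0.204  1.259 -0.035]
```

Run:
```python
from h import *
np.set_printoptions(precision=3,suppress=True)
t0,t1,th=np.load("jig.npy")
Rm=np.array([[np.cos(th),-np.sin(th)],[np.sin(th),np.cos(th)]])
J=lambda x,y:np.array([t0,t1])+Rm@[x,y]
def st(m):
    s=env.read_state();f=s["force"][:2]@Rm;print(m,round(s["time_s"],2),(s["tool_pos"][:2]-[t0,t1])@Rm,s["tool_pos"][2],"f",f,s["force"][2]);return s["force"][2]
env.move_l([*J(-53.0,-.1),98.18],rate=3)
for i in range(4):env.hold(.2);st(i)
im=viewer.camera("scene");cv2.imwrite("pics/s14.png",cv2.resize(im[150:260,210:345],None,fx=5,fy=5,interpolation=cv2.INTER_CUBIC))
```

```text
0 32.59 [-55.163  -0.028] 97.53539265285372 f [-8.232 -2.005] 0.8179588050140438
1 32.79 [-55.152  -0.01 ] 97.53513797369801 f [-7.974 -2.352] 0.6643232387935369
2 32.99 [-55.148   0.001] 97.5568437315923 f [-7.832 -1.559] -0.3708212646512511
3 33.19 [-55.135  -0.011] 97.5657992154626 f [-8.632 -2.625] 1.3686533296651764
```

View pics/s14.png

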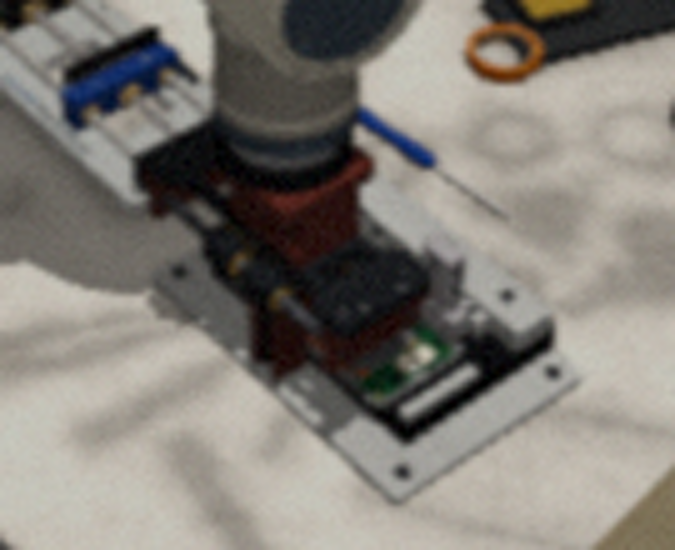

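The scene picture shows the spacer upright at about (445,270) in the crop. The phone is home against it and the fingers are on the phone's near edge. The push is steady at about 8 N with almost no vertical load, so I'm handing it in.

```bash
python3 -c "
from station import workorder,env
print(workorder.sign_off());print(env.read_state()['time_s'])"
```

```text
the job is handed in; nothing more can be done
None
the job is handed in; nothing more can be done
```

The job is done and handed in at about 33 s. The spacer stands upright and released in front of the shallower stop. The phone has been slid home, and the closed-up fingers are still pressing it there.

- **Placing the spacer:** I lowered it into the gap, which measured about 24 mm. I touched it against its stop, backed off 0.7 mm, set it on the deck and let go.
- **First push:** it met the stops at the expected place, but friction was pressing the phone's overhanging edge down with about 7 N. I corrected the fingers' height, which brought that down to about 1 N. I then drew back to look.
- **Check from above:** the wrist picture showed no dark deck between the phone and either the spacer or the deeper stop, so it looked flush and square. The spacer was upright and backed by its own stop.
- **Final push:** I pressed again to the same place. The push held steady at about 8 N along the jig for 0.6 s, with about 2 N sideways and under 1.5 N vertical.

**Not checked:**
- During the final press the gripper hid the deeper-stop side. Flushness there rests on the picture taken just before and on the contact returning at the same position.
- I did not re-measure the reel, dish and screwdriver afterwards; the arm never worked near them.

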